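Power up the microscope lamp and trip the camera

TASK

Take a picture at the microscope bench, using the closed fingertips: on the grey power unit, press the raised end of the wide mains rocker fully down, then do the same with the narrow lamp rocker right beside it, and only after that press the round shutter button on the release pad fully down for a moment and let it go. Leave the outer narrow rocker and the two square keys unpressed, do not lift or shove the release pad, and leave everything else on the table where it is.

Things in the scene. Friction and masses are not known exactly. Their poses are not given: they have to be found in the camera images.
- power_unit: Grey unit fixed to the table, 130 (x) by 210 mm (y), top 55 mm above the table. Origin: centre of underside; z up, x towards its back, yaw within 0.3 rad. On top three black rockers, lengths along x, hinged at x = 0: wide mains (36 wide, 60 mm long) at y = +60 mm, narrow lamp (20 wide, 52 long) at y = 0, identical narrow auxiliary at y = -56 mm.
- mains (a joint): The wide mains rocker. V-shaped top, hinge line across its middle in the valley of the V, 65 mm above the table. 0 = off: near half level, far half (unit's +x) slopes up 0.4 rad. 0.4 = fully on, at its stop: far half level, near half raised. Push the raised far half down; it stays where left (friction, no snap); needs about 3 N at the push point.
- mains_push (a point): Point on top of the far half of the wide mains rocker, on its middle line, 20 mm from the hinge line: push here, straight down. 73 mm above the table when off, 65 mm when fully on (the unit's casing is 10 mm lower still). The point rides on the rocker; its frame tilts with it.
- lamp (a joint): The narrow lamp rocker, in the middle, next to the wide one. V-shaped top, hinge line across its middle in the valley of the V, 65 mm above the table. 0 = off: near half level, far half (unit's +x) slopes up 0.4 rad. 0.4 = fully on, at its stop: far half level, near half raised. Push the raised far half down; it stays where left (friction, no snap); needs about 2 N at the push point.
- lamp_push (a point): Point on top of the far half of the narrow lamp (middle) rocker, on its middle line, 20 mm from the hinge line: push here, straight down. 73 mm above the table when off, 65 mm when fully on (the unit's casing is 10 mm lower still). The point rides on the rocker; its frame tilts with it.
- aux (a joint): The outer narrow auxiliary rocker, at the end away from the wide one; off, to be left alone. V-shaped top, hinge line across its middle in the valley of the V, 65 mm above the table. 0 = off: near half level, far half (unit's +x) slopes up 0.4 rad. 0.4 = fully on, at its stop: far half level, near half raised. Push the raised far half down; it stays where left (friction, no snap); needs about 2 N at the push point.
- aux_push (a point): Point on top of the far half of the outer narrow auxiliary rocker, on its middle line, 20 mm from the hinge line: push here, straight down. 73 mm above the table when off, 65 mm when fully on (the unit's casing is 10 mm lower still). The point rides on the rocker; its frame tilts with it.
- release_pad: Grey pad, loose on the table, about 0.9 kg, 90 (x) by 170 mm (y), top 30 mm above the table. Origin: centre of underside; z up, yaw within 0.35 rad. On top in a row along y: round shutter button (32 mm across) at y = +52 mm, square keys (22 mm) at y = 0 and -50 mm, all black, in steel collars 6 mm high (42 mm round, 32 mm square).
- shutter (a joint): Joint of the round shutter button on the release pad: 0 = up, 0.006 m = fully down (6 mm travel, about 1.2 N to start and 4 N fully down, springs back when let go).
- shutter_top (a point): Centre of the top face of the round shutter button, 44 mm above the table when up. The steel collar round it ends 8 mm below the raised top.
- key_mid (a joint): Joint of the middle square key (not to be pressed) on the release pad: 0 = up, 0.006 m = fully down (6 mm travel, about 1.2 N to start and 4 N fully down, springs back when let go).
- key_mid_top (a point): Centre of the top face of the middle square key, 44 mm above the table when up. The steel collar round it ends 8 mm below the raised top.
- key_end (a joint): Joint of the outer square key (not to be pressed) on the release pad: 0 = up, 0.006 m = fully down (6 mm travel, about 1.2 N to start and 4 N fully down, springs back when let go).
- key_end_top (a point): Centre of the top face of the outer square key, 44 mm above the table when up. The steel collar round it ends 8 mm below the raised top.
- driver: Loose screwdriver, 160 mm long, lying on the table in front of the power unit (robot side). Origin: underside, within its length; x along it.
- jar: Loose clear jar with white cap, 44 mm across, 55 mm tall, behind the power unit. Origin: centre of underside.
- lens_ring: Loose dark steel lens ring, 48 mm across, 16 mm high, behind the release pad. Origin: centre of underside.
- slide_box: Loose blue slide box, 50 by 90 by 32 mm high, in front of the release pad. Origin: centre of underside.
- vial: Loose amber vial with black cap, 34 mm across, 60 mm tall, between the power unit and the pad. Origin: centre of underside.
- mug: Loose white mug, 80 mm across, 90 mm tall, at the right side. Origin: centre of underside.
- dish: Loose open steel dish, 90 mm across, 22 mm high, at the left side. Origin: centre of underside.
Things that resemble listed ones, but are neither listed nor needed, are in the scene too. Of the things shaped like the power_unit, the grey one is meant. Several things look just like the release_pad: the one meant starts farthest to the robot's right.

How it is judged:
By the outcome, as a careful person would: the job done as asked, in the order asked, and still so for the second after the job is handed in, with the robot touching nothing.
It also fails if it takes over 42 s, if anything falls off the work surface, if the arm or the gripper's body presses on something with over 40 N, if the wrist force passes 120 N, or if a joint passes its speed limit or range.

ROBOT

A 6-joint arm with a two-finger parallel gripper is mounted at the origin on the work surface. World frame = base frame: x ahead of the robot, y to its left, z up, the work surface at z = 0. Lengths are in m, angles in rad, forces in N, time in s.
With the tool pointing down it reaches from about 0.425 to 0.95 m from the base axis. Payload 3.5 kg.
Tool frame: the origin (TCP) lies between the finger pads; the fingertips stand 17 mm ahead of it and the grasp point (between the pads) lies 2 mm behind it; z points along the fingers, y is the direction in which the jaws open and shut (so a half turn about z gives the same grasp; the last joint's range is limited). The gripper opens to 85 mm and grips with 20 to 120 N. Pads are 22 mm wide; open, the fingers measure 114 mm over their backs; the gripper's body (76 mm by 85 mm) begins 54 mm behind the grasp point. The pads swing forward as they close: fully open they stand 13 mm farther back than shut.
Start: joints at [1.179, 0.286, 1.577, -0, 1.279, -0.15], TCP at [0.162, 0.655, 0.248] pointing down, gripper open.
Joint ranges: [-2.77, 2.77], [-0.9, 2.22], [0.21, 2.48], [-1.53, 4.67], [0.24, 2.81], [-2.84, 2.84]. Speed limits (rad/s): [2.79, 2.79, 3.14, 3.14, 3.14, 3.14].

INTERFACE

Orientations are given as a unit quaternion [x, y, z, w].
In Python, from plant import ctrl gives the robot as it stands.
- The arm moves only by the tool carry_out, never from a script. Its argument "commands" is a list of rows, each an object with "delta_pos": the shift along the tool's x, y, z in m, a list of three; "delta_rot": the turn, a rotation vector about the tool's x, y, z in rad, a list of three; "claw": the opening in per cent of the stroke, from 0 (shut) to 100 (fully open). A call has 1 to 8 rows; each row is the pose to reach, as a shift and turn from the pose measured when the call began, along the tool's axes at that moment; what a row does not reach only later rows make up. A row lasts 1/12 s, in which the tool goes at most 41.7 mm and 7.16 degrees, less where a joint would pass 70% of its speed; a pose out of reach is approached as far as the arm can. A call with a gripper value outside its range is refused whole. The fingers move at their own pace and stop on an object; "force" is the grip in N (left out, the last holds). Time passes only in rows, so rows that repeat a pose let the fingers close. It gives the time, the measured TCP pose, the force and the opening at its end, in the units of the state.
- ctrl.get_state(): the state, without advancing time (a new reading comes with each control period).
- ctrl.read_camera(name): name is "scene" or "top"; returns (picture, depth): 384x512x3 uint8, red, green, blue; 384x512 float32, m along the optical axis (not along the pixel's ray), 0 where there is no reading.
- ctrl.camera_info(name): a dict with "fx", "fy", "cx", "cy" (pixels), "rvec" (rotation vector, rad) and "tvec" (3), from world to camera coordinates, as OpenCV has them. Camera axes: x right, y down, z forward; pixel columns grow to the right and rows downward; lengths in m; the calibration is good to about 2 mm. A picture is of the moment at which its call begins. camera_info takes no time and is no camera call.
- ctrl.sign_off(): hands the job in, once; it reports no verdict.
The state is a dict: "time": time; "qpos": joint angles; "dq": joint speeds; "joint_efforts": joint torques, N m; "eef_pos": TCP position; "tcp_rot": TCP orientation; "contact_force": force on the tool from outside, world axes, zero at the start; "wrist_torque": the same for the moment, N m; "opening": opening from 0.0 (shut) to 1.0 (fully open).
Only numpy, scipy, OpenCV 4.12 (cv2) and the standard library are available. Lean on these libraries where they do the work, as an engineer would, in place of code of your own. Each camera call takes 0.05 s, during which the arm holds its last target.

## Working session

There is one attempt and no reset: what is moved stays moved. The work goes in short steps, Python scripts to look and compute and a tool call to move; the robot and the scene stay as the last step left them, time stands still between calls to the robot, and variables do not carry over. Pictures are saved under pics/ and viewed, and the job is handed in when it is done.

Besides the shell and the picture viewer there is one more tool, called after "Request:" by a JSON object that holds its "api" and its "payload", one argument or row to a line. carry_out: Moves the arm, as the interface text tells. Its arguments: {"type":"object","properties":{"commands":{"type":"array"},"force":{"type":"number"}},"required":["commands"]}

```bash
mkdir -p pics
cat > h.py <<'E'
import numpy as np, cv2
from plant import ctrl
def cam(n):
    i=ctrl.camera_info(n); R=cv2.Rodrigues(np.array(i['rvec'],float))[0]; return i,R,np.array(i['tvec'],float).ravel()
def pt(n,u,v,z):
    i,R,t=cam(n); d=R.T@np.array([(u-i['cx'])/i['fx'],(v-i['cy'])/i['fy'],1]); c=-R.T@t
    return c+d*(z-c[2])/d[2]
def cloud(n,D):
    i,R,t=cam(n); v,u=np.mgrid[:D.shape[0],:D.shape[1]]
    P=np.stack([(u-i['cx'])/i['fx']*D,(v-i['cy'])/i['fy']*D,D],-1)
    return (P-t)@R
def proj(n,P):
    i,R,t=cam(n); p=R@np.array(P,float)+t; return i['fx']*p[0]/p[2]+i['cx'],i['fy']*p[1]/p[2]+i['cy']
E
python3 - <<'E'
from h import *
for n in('top','scene'):
    im,D=ctrl.read_camera(n); np.savez(f'{n}0.npz',im=im,D=D)
    cv2.imwrite(f'pics/{n}0.png',cv2.resize(im[...,::-1],(800,600),interpolation=cv2.INTER_CUBIC))
    i,R,t=cam(n); print(n,-R.T@t,i['fx'])
s=ctrl.get_state(); print(s)
E
```

```text
top [0.34586423 0.00974629 1.45048964] 357.55018426933486
scene [1.33363673 0.35344684 1.08043294] 419.3446717087375
{'time': 0.1, 'qpos': array([ 1.17898241e+00,  2.87132466e-01,  1.57802613e+00,  2.01159495e-05,
        1.27860117e+00, -1.49994982e-01]), 'dq': array([-0.00192038, -0.00431546, -0.00257765, -0.00102166,  0.00273935,
        0.00222627]), 'joint_efforts': array([ 6.02256332e-04, -4.07298911e+01, -2.93698418e+01, -1.57244804e-04,
        3.45679378e-03, -1.21729980e-05]), 'eef_pos': array([0.1613909 , 0.65485055, 0.24705095]), 'tcp_rot': array([ 1.20617903e-01,  9.92698417e-01, -1.04146241e-03, -2.99240512e-04]), 'contact_force': array([ 0.30763908,  0.00144028, -0.13504283]), 'wrist_torque': array([ 0.00168505, -0.02818638, -0.0315071 ]), 'opening': 1.0011097903998567}
```

View pics/top0.png

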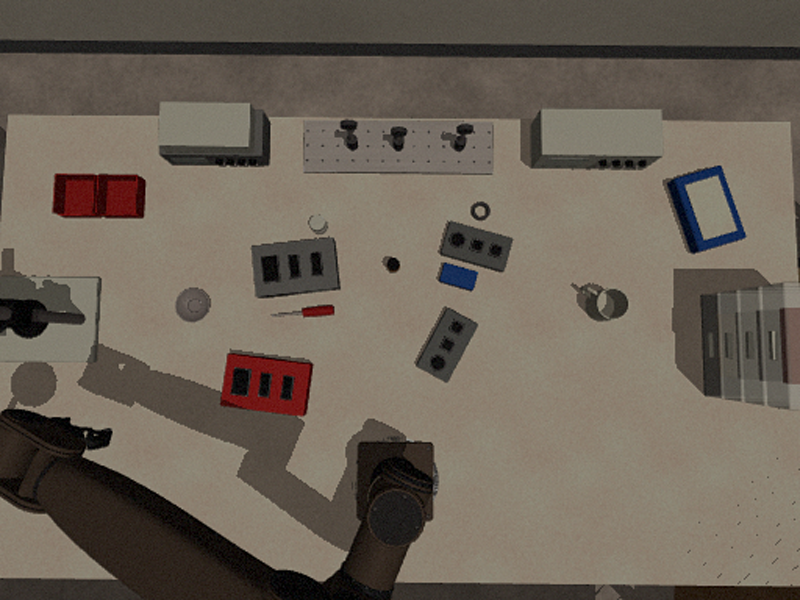

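View pics/scene0.png

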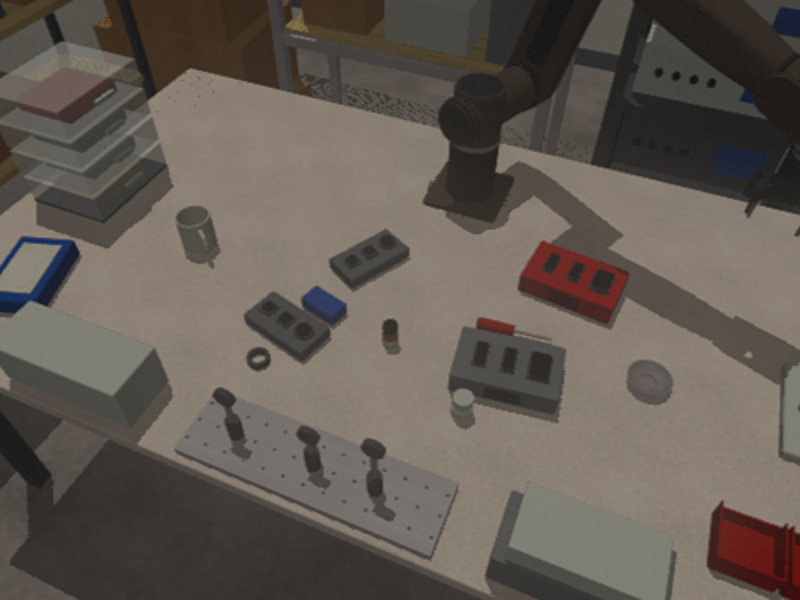

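Top view (800x600 pixels): 
- **Unit candidates:** grey at (296,266) and red at (266,383). I choose the grey one.
- **Pad candidates:** (475,245) and (446,343). I choose (475,245). It is farthest right, with the lens ring behind it and the blue box in front.

Next I'll take a close crop and measure.

Run:
```python
from h import *
Z=np.load('top0.npz'); im=Z['im']; D=Z['D']
c=im[128:200,155:335]; cv2.imwrite('pics/crop0.png',cv2.resize(np.clip(c[...,::-1].astype(int)*1.6,0,255).astype(np.uint8),(800,320),interpolation=cv2.INTER_CUBIC))
Z2=np.load('scene0.npz')
for n,im,D in(('top',im,D),('scene',Z2['im'],Z2['D'])):
    P=cloud(n,D); sat=im.max(-1).astype(int)-im.min(-1)
    for name,zlo,zhi,cx in(('unit',.045,.085,(.56,.2)),('pad',.02,.05,(.6,-.18))):
        g=proj(n,[*cx,.05]); print(n,name,'guess px',g)
        m=((P[...,2]>zlo)&(P[...,2]<zhi)&(D>0)&(np.hypot(P[...,0]-cx[0],P[...,1]-cx[1])<.2)).astype(np.uint8)
        k,l,st,ce=cv2.connectedComponentsWithStats(m)
        for j in range(1,k):
            if st[j,4]>150:
                q=P[l==j]; r=cv2.minAreaRect(q[:,:2].astype(np.float32)); print(j,ce[j],st[j],r,np.median(q[:,2]))
    for name,(x,y) in(('a',(0,0)),):
        pass
im=np.load('top0.npz')['im']; g=cv2.cvtColor(im,cv2.COLOR_RGB2GRAY)
for name,(u0,u1,v0,v1),z in(('unit',(160,220,150,192),.065),('pad',(280,330,138,176),.044)):
  for th in(35,45):
    m=(g[v0:v1,u0:u1]<th).astype(np.uint8); k,l,st,ce=cv2.connectedComponentsWithStats(m)
    for j in range(1,k):
        if st[j,4]>25: print(name,th,st[j,4],ce[j]+[u0,v0],pt('top',*(ce[j]+[u0,v0]),z)[:2])
```

```text
top unit guess px (np.float64(203.28861802735562), np.float64(164.65625765369268))
2 [188.22576967 170.65564424] [ 161  152   56   38 1754] ((0.5358602404594421, 0.259012371301651), (0.1323833018541336, 0.21087417006492615), 6.789063930511475) 0.05573823104381527
top pad guess px (np.float64(299.39061388208734), np.float64(155.59046918134462))
2 [304.7022412  157.22732124] [282 142  46  32 937] ((0.5984137058258057, -0.20422884821891785), (0.16977760195732117, 0.09124346077442169), 74.5591812133789) 0.03066914630819132
3 [293.05633803 176.66197183] [281 168  25  18 284] ((0.5185613036155701, -0.15755417943000793), (0.09002403169870377, 0.0507025346159935), 73.89297485351562) 0.03177993681254673
scene unit guess px (np.float64(304.5198401857044), np.float64(231.45271124604668))
2 [325.29033562 232.78002426] [ 287  209   75   49 2473] ((0.5388187170028687, 0.25784748792648315), (0.13409703969955444, 0.21028558909893036), 7.234383583068848) 0.056342017290492735
scene pad guess px (np.float64(188.6599820151738), np.float64(203.42588039359376))
2 [206.75428571 193.5       ] [193 183  29  
[... 492 characters left out ...]
1 0.25841408]
unit 45 94 [202.10638298 168.43617021] [0.54275111 0.20226897]
unit 45 180 [172.64444444 171.53888889] [0.52939726 0.31708454]
unit 45 98 [187.91836735 169.95918367] [0.5362045  0.25757725]
unit 45 27 [179.85185185 188.22222222] [0.46428127 0.28719398]
pad 35 64 [292.1875  152.84375] [ 0.61187037 -0.15215451]
pad 35 39 [304.8974359  156.33333333] [ 0.59831446 -0.20271178]
pad 35 43 [316.6744186  159.72093023] [ 0.58515495 -0.24947742]
pad 45 80 [292.0125 152.9   ] [ 0.61163681 -0.1514579 ]
pad 45 54 [304.94444444 156.64814815] [ 0.59704965 -0.20289523]
pad 45 57 [316.49122807 159.85964912] [ 0.58459053 -0.24874635]
pad 45 91 [291.69230769 172.52747253] [ 0.53288607 -0.15020876]
```

View pics/crop0.png

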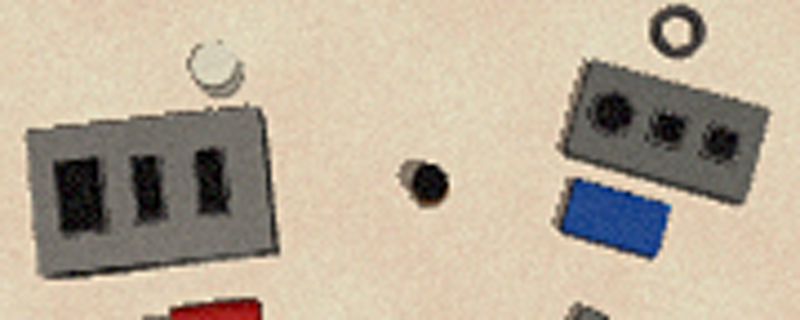

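The crop shows the grey unit with its wide rocker at the left (+y), and the right-hand pad with its round button at the left (+y). The blob positions match the given layout to within 3 mm.

```bash
cat >> h.py <<'E'
from scipy.spatial.transform import Rotation as Ro
def go(x,y,z,yawy):  # target world pos and heading (deg) of tool y
    s=ctrl.get_state(); R0=Ro.from_quat(s['tcp_rot'])
    a=np.radians(yawy); ty=np.array([np.cos(a),np.sin(a),0]); tz=np.array([0,0,-1.]); tx=np.cross(ty,tz)
    R1=Ro.from_matrix(np.stack([tx,ty,tz],1))
    d=R0.inv().apply(np.array([x,y,z])-s['eef_pos']); r=(R0.inv()*R1).as_rotvec()
    print('dpos',np.round(d,4),'drot',np.round(r,4),'rows',np.linalg.norm(d)/.0417,'F',np.round(s['contact_force'],2),'t',s['time'],'op',s['opening'],'eef',np.round(s['eef_pos'],4))
E
python3 -c "
from h import *
c=np.array([.537,.2585]);a=np.radians(7);ex=np.array([np.cos(a),np.sin(a)]);ey=np.array([-ex[1],ex[0]])
print(c+.06*ey+.02*ex,c+.02*ex)
for p in (c+.06*ey+.02*ex,c+.02*ex): print([proj(n,[*p,.073]) for n in('top','scene')])
go(.5496,.3205,.2,97)"
```

```text
[0.54953876 0.32049016] [0.55685092 0.26093739]
[(np.float64(171.46671503652317), np.float64(166.11538936669066)), (np.float64(345.08122641492616), np.float64(237.01947908721965))]
[(np.float64(186.82490581665334), np.float64(164.4019307481791)), (np.float64(324.9936787078509), np.float64(232.4811153065429))]
dpos [-0.457  -0.2316  0.0474] drot [-0.0021 -0.0007 -0.364 ] rows 12.338132692721652 F [ 0.31  0.   -0.14] t 0.1 op 1.0011097903998567 eef [0.1614 0.6549 0.2471]
```

Request:
{"api": "carry_out", "payload": {
  "commands": [
    {"delta_pos":[-0.457,-0.2316,0.0474],"delta_rot":[-0.002,-0.001,-0.364],"claw":0},
    {"delta_pos":[-0.457,-0.2316,0.0474],"delta_rot":[-0.002,-0.001,-0.364],"claw":0},
    {"delta_pos":[-0.457,-0.2316,0.0474],"delta_rot":[-0.002,-0.001,-0.364],"claw":0},
    {"delta_pos":[-0.457,-0.2316,0.0474],"delta_rot":[-0.002,-0.001,-0.364],"claw":0},
    {"delta_pos":[-0.457,-0.2316,0.0474],"delta_rot":[-0.002,-0.001,-0.364],"claw":0},
    {"delta_pos":[-0.457,-0.2316,0.0474],"delta_rot":[-0.002,-0.001,-0.364],"claw":0},
    {"delta_pos":[-0.457,-0.2316,0.0474],"delta_rot":[-0.002,-0.001,-0.364],"claw":0},
    {"delta_pos":[-0.457,-0.2316,0.0474],"delta_rot":[-0.002,-0.001,-0.364],"claw":0}
  ],
  "force": 20
}}

```text
time: 0.77
eef_pos: [0.4126, 0.4378, 0.2166]
tcp_rot: [-0.061, 0.998, -0.0, -0.0]
contact_force: [0.5, 1.1, -0.5]
opening: -0.005
```

```bash
python3 -c "
from h import *
go(.5495,.3205,.12,97)"
```

```text
dpos [-0.1216 -0.1331  0.0966] drot [-0.0004 -0.0004  0.0002] rows 4.905317580012328 F [ 0.48  1.07 -0.53] t 0.7667 op -0.005330120514720227 eef [0.4126 0.4378 0.2166]
```

Request:
{"api": "carry_out", "payload": {
  "commands": [
    {"delta_pos":[-0.1216,-0.1331,0.05],"delta_rot":[0,0,0],"claw":0},
    {"delta_pos":[-0.1216,-0.1331,0.05],"delta_rot":[0,0,0],"claw":0},
    {"delta_pos":[-0.1216,-0.1331,0.05],"delta_rot":[0,0,0],"claw":0},
    {"delta_pos":[-0.1216,-0.1331,0.05],"delta_rot":[0,0,0],"claw":0},
    {"delta_pos":[-0.1216,-0.1331,0.0966],"delta_rot":[0,0,0],"claw":0},
    {"delta_pos":[-0.1216,-0.1331,0.0966],"delta_rot":[0,0,0],"claw":0},
    {"delta_pos":[-0.1216,-0.1331,0.0966],"delta_rot":[0,0,0],"claw":0},
    {"delta_pos":[-0.1216,-0.1331,0.0966],"delta_rot":[0,0,0],"claw":0}
  ]
}}

```text
time: 1.43
eef_pos: [0.5481, 0.3205, 0.1184]
tcp_rot: [-0.061, 0.998, -0.001, -0.002]
contact_force: [-0.2, 0.6, 1.0]
opening: 0.001
```

Run:
```python
from h import *
go(.5495,.3205,.082,97)
for n in('top','scene'):
    im,D=ctrl.read_camera(n); u,v=proj(n,[.5495,.3205,.08]); u,v=int(u),int(v)
    c=im[v-45:v+45,u-60:u+60]; cv2.imwrite(f'pics/{n}1.png',cv2.resize(np.clip(c[...,::-1].astype(int)*1.7,0,255).astype(np.uint8),(720,540),interpolation=cv2.INTER_CUBIC))
```

```text
dpos [-0.0016 -0.0001  0.0364] drot [-0.001  -0.0045  0.    ] rows 0.8738156621619368 F [-0.24  0.64  1.  ] t 1.4333 op 0.001260490099611815 eef [0.5481 0.3205 0.1184]
```

View pics/scene1.png

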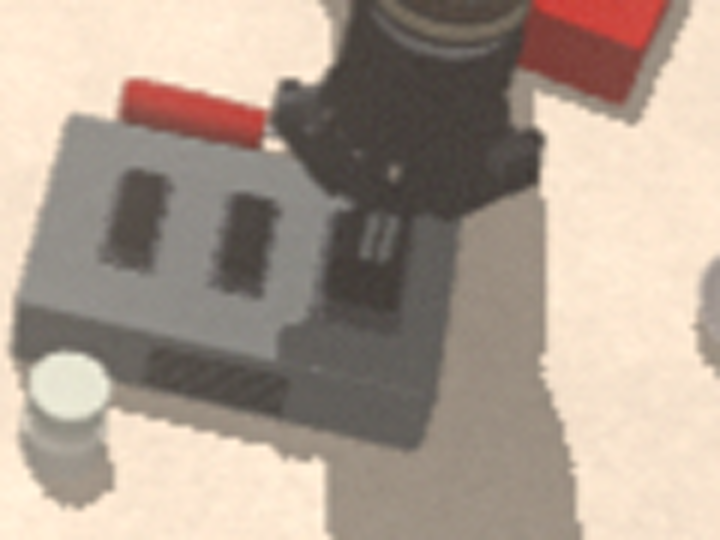

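The scene crop shows the shut fingertips over the mains rocker at about (378,240). I'll press now.

Request:
{"api": "carry_out", "payload": {
  "commands": [
    {"delta_pos":[-0.0014,0,0.015],"delta_rot":[0,-0.004,0],"claw":0},
    {"delta_pos":[-0.0014,0,0.024],"delta_rot":[0,-0.004,0],"claw":0},
    {"delta_pos":[-0.0014,0,0.028],"delta_rot":[0,-0.004,0],"claw":0},
    {"delta_pos":[-0.0014,0,0.03],"delta_rot":[0,-0.004,0],"claw":0},
    {"delta_pos":[-0.0014,0,0.032],"delta_rot":[0,-0.004,0],"claw":0},
    {"delta_pos":[-0.0014,0,0.034],"delta_rot":[0,-0.004,0],"claw":0},
    {"delta_pos":[-0.0014,0,0.035],"delta_rot":[0,-0.004,0],"claw":0},
    {"delta_pos":[-0.0014,0,0.036],"delta_rot":[0,-0.004,0],"claw":0}
  ]
}}

```text
time: 2.2
eef_pos: [0.5514, 0.3227, 0.0863]
tcp_rot: [-0.062, 0.998, 0.001, 0.004]
contact_force: [-0.0, 2.0, 2.5]
opening: -0.0
```

```bash
python3 -c "
from h import *
go(.5495,.3205,.082,97)"
```

```text
dpos [ 0.0022 -0.0019  0.0043] drot [0.0013 0.0075 0.0018] rows 0.1251431575070779 F [-0.01  1.97  2.53] t 2.2 op -0.00018825682656488385 eef [0.5514 0.3227 0.0863]
```

Request:
{"api": "carry_out", "payload": {
  "commands": [
    {"delta_pos":[0.002,-0.002,0.001],"delta_rot":[0,0.0,0],"claw":0},
    {"delta_pos":[0.002,-0.002,0.002],"delta_rot":[0,0.0,0],"claw":0},
    {"delta_pos":[0.002,-0.002,0.003],"delta_rot":[0,0.0,0],"claw":0},
    {"delta_pos":[0.002,-0.002,0.0045],"delta_rot":[0,0.0,0],"claw":0},
    {"delta_pos":[0.002,-0.002,0.0045],"delta_rot":[0,0.0,0],"claw":0},
    {"delta_pos":[0.002,-0.002,0.0045],"delta_rot":[0,0.0,0],"claw":0}
  ]
}}

```text
time: 2.7
eef_pos: [0.5503, 0.3203, 0.0821]
tcp_rot: [-0.062, 0.998, 0.001, 0.004]
contact_force: [1.4, 0.6, 2.6]
opening: -0.0
```

```bash
python3 -c "
from h import *
go(.5495,.3205,.082,97)"
```

```text
dpos [0.0007 0.0003 0.0001] drot [0.0012 0.0087 0.0017] rows 0.018734524978668267 F [1.38 0.63 2.55] t 2.7 op -0.0004280137252057487 eef [0.5503 0.3203 0.0821]
```

Request:
{"api": "carry_out", "payload": {
  "commands": [
    {"delta_pos":[0.0005,0,0.001],"delta_rot":[0,0.008,0],"claw":0},
    {"delta_pos":[0.0005,0,0.0015],"delta_rot":[0,0.008,0],"claw":0},
    {"delta_pos":[0.0005,0,0.002],"delta_rot":[0,0.008,0],"claw":0},
    {"delta_pos":[0.0005,0,0.002],"delta_rot":[0,0.008,0],"claw":0}
  ]
}}

```text
time: 3.03
eef_pos: [0.5504, 0.3203, 0.082]
tcp_rot: [-0.062, 0.998, 0.001, 0.001]
contact_force: [-1.6, 0.3, 9.3]
opening: 0.003
```

Request:
{"api": "carry_out", "payload": {
  "commands": [
    {"delta_pos":[0,0,0.002],"delta_rot":[0,0,0],"claw":0},
    {"delta_pos":[0,0,0.003],"delta_rot":[0,0,0],"claw":0},
    {"delta_pos":[0,0,0.003],"delta_rot":[0,0,0],"claw":0}
  ]
}}

```text
time: 3.28
eef_pos: [0.5505, 0.3204, 0.082]
tcp_rot: [-0.062, 0.998, 0.0, -0.0]
contact_force: [-4.1, -1.5, 15.2]
opening: 0.001
```

```bash
python3 -c "
from h import *
go(.5569,.2609,.12,97)"
```

```text
dpos [ 0.001  -0.0598 -0.0381] drot [ 0.0002 -0.0005  0.0022] rows 1.7006807923322496 F [-4.09 -1.49 15.25] t 3.2833 op 0.0007836191751825692 eef [0.5505 0.3204 0.082 ]
```

The mains rocker is at its stop: z stays at 0.082 while the force rises to 15 N. Now I lift and shift to the lamp rocker.

Request:
{"api": "carry_out", "payload": {
  "commands": [
    {"delta_pos":[0,0,-0.02],"delta_rot":[0,0,0],"claw":0},
    {"delta_pos":[0,0,-0.038],"delta_rot":[0,0,0],"claw":0},
    {"delta_pos":[0,0,-0.038],"delta_rot":[0,0,0],"claw":0},
    {"delta_pos":[0.001,-0.03,-0.038],"delta_rot":[0,0,0],"claw":0},
    {"delta_pos":[0.001,-0.0598,-0.038],"delta_rot":[0,0,0],"claw":0},
    {"delta_pos":[0.001,-0.0598,-0.038],"delta_rot":[0,0,0],"claw":0},
    {"delta_pos":[0.001,-0.0598,-0.038],"delta_rot":[0,0,0],"claw":0},
    {"delta_pos":[0.001,-0.0598,-0.038],"delta_rot":[0,0,0],"claw":0}
  ]
}}

```text
time: 3.95
eef_pos: [0.556, 0.2607, 0.1184]
tcp_rot: [-0.062, 0.998, -0.0, -0.002]
contact_force: [-0.8, -0.1, -0.7]
opening: -0.002
```

Run:
```python
from h import *
go(.5569,.2609,.082,97)
for n in('scene',):
    im,D=ctrl.read_camera(n); u,v=proj(n,[.5495,.2905,.08]); u,v=int(u),int(v)
    c=im[v-45:v+45,u-60:u+60]; cv2.imwrite(f'pics/{n}2.png',cv2.resize(np.clip(c[...,::-1].astype(int)*1.7,0,255).astype(np.uint8),(720,540),interpolation=cv2.INTER_CUBIC))
```

```text
dpos [-0.0011  0.0001  0.0364] drot [ 0.0001 -0.0035  0.0015] rows 0.873074662791301 F [-0.85 -0.07 -0.65] t 3.95 op -0.0018510356007382267 eef [0.556  0.2607 0.1184]
```

View pics/scene2.png

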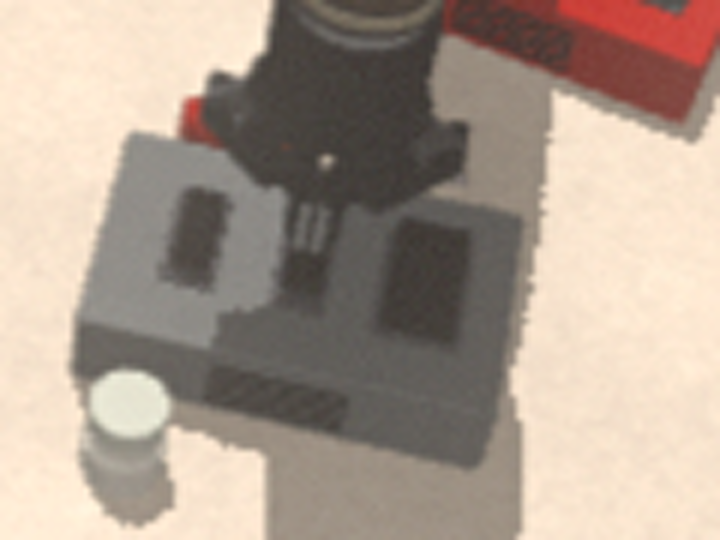

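The scene crop shows the tips at (312,225), centred over the lamp rocker at (305,260). The mains rocker at (425,280) is clear. I'll press the lamp the same way.

Request:
{"api": "carry_out", "payload": {
  "commands": [
    {"delta_pos":[-0.001,0,0.015],"delta_rot":[0,-0.003,0],"claw":0},
    {"delta_pos":[-0.001,0,0.024],"delta_rot":[0,-0.003,0],"claw":0},
    {"delta_pos":[-0.001,0,0.028],"delta_rot":[0,-0.003,0],"claw":0},
    {"delta_pos":[-0.001,0,0.03],"delta_rot":[0,-0.003,0],"claw":0},
    {"delta_pos":[-0.001,0,0.032],"delta_rot":[0,-0.003,0],"claw":0},
    {"delta_pos":[-0.001,0,0.034],"delta_rot":[0,-0.003,0],"claw":0},
    {"delta_pos":[-0.001,0,0.036],"delta_rot":[0,-0.003,0],"claw":0},
    {"delta_pos":[-0.001,0,0.037],"delta_rot":[0,-0.003,0],"claw":0}
  ]
}}

```text
time: 4.67
eef_pos: [0.5572, 0.2617, 0.082]
tcp_rot: [-0.062, 0.998, 0.0, 0.0]
contact_force: [-1.2, 2.1, 8.7]
opening: 0.0
```

```bash
python3 -c "
from h import *
go(.5569,.2609,.082,97)"
```

```text
dpos [ 0.0004 -0.0007 -0.    ] drot [0.0007 0.001  0.0023] rows 0.019252374853775425 F [-1.17  2.07  8.73] t 4.6667 op 0.0004146572605124167 eef [0.5572 0.2617 0.082 ]
```

Request:
{"api": "carry_out", "payload": {
  "commands": [
    {"delta_pos":[0,-0.0007,0.002],"delta_rot":[0,0,0],"claw":0},
    {"delta_pos":[0,-0.0007,0.003],"delta_rot":[0,0,0],"claw":0},
    {"delta_pos":[0,-0.0007,0.003],"delta_rot":[0,0,0],"claw":0}
  ]
}}

```text
time: 4.92
eef_pos: [0.5573, 0.2617, 0.082]
tcp_rot: [-0.062, 0.998, 0.001, -0.0]
contact_force: [-7.5, 1.4, 13.4]
opening: 0.002
```

```bash
python3 -c "
from h import *
go(.5569,.2609,.15,97)"
```

```text
dpos [ 0.0005 -0.0006 -0.068 ] drot [ 0.0016 -0.0003  0.0022] rows 1.631834176497331 F [-7.46  1.36 13.37] t 4.9167 op 0.0015866803925685333 eef [0.5573 0.2617 0.082 ]
```

Request:
{"api": "carry_out", "payload": {
  "commands": [
    {"delta_pos":[0,0,-0.03],"delta_rot":[0,0,0],"claw":0},
    {"delta_pos":[0,0,-0.068],"delta_rot":[0,0,0],"claw":0},
    {"delta_pos":[0,0,-0.068],"delta_rot":[0,0,0],"claw":0},
    {"delta_pos":[0,-0.04,-0.068],"delta_rot":[0,0,0],"claw":0},
    {"delta_pos":[0,-0.08,-0.068],"delta_rot":[0,0,0],"claw":0},
    {"delta_pos":[0,-0.12,-0.068],"delta_rot":[0,0,0],"claw":0},
    {"delta_pos":[0,-0.16,-0.068],"delta_rot":[0,0,0],"claw":0},
    {"delta_pos":[0,-0.2,-0.068],"delta_rot":[0,0,0],"claw":0}
  ]
}}

```text
time: 5.58
eef_pos: [0.582, 0.0611, 0.1495]
tcp_rot: [-0.062, 0.998, 0.0, -0.0]
contact_force: [0.9, -0.4, -0.6]
opening: 0.002
```

```bash
python3 -c "
from h import *
go(.6125,-.1535,.12,74.6)"
```

```text
dpos [-0.0035 -0.2167  0.0293] drot [ 8.000e-04 -2.000e-04  3.938e-01] rows 5.2454207054252775 F [ 0.85 -0.36 -0.56] t 5.5833 op 0.001856183037598167 eef [0.582  0.0611 0.1495]
```

Run:
```python
from h import *
im,D=ctrl.read_camera('scene'); u,v=proj('scene',[.5495,.2585,.06]); u,v=int(u),int(v)
c=im[v-38:v+37,u-50:u+50]; cv2.imwrite('pics/scene3.png',cv2.resize(np.clip(c[...,::-1].astype(int)*2.2,0,255).astype(np.uint8),(800,600),interpolation=cv2.INTER_CUBIC))
P=cloud('scene',D); c0=np.array([.537,.2585]);a=np.radians(7);ex=np.array([np.cos(a),np.sin(a)]);ey=np.array([-ex[1],ex[0]])
L=(P[...,:2]-c0)@np.stack([ex,ey],1)
for nm,y,w in(('mains',.06,.014),('lamp',0,.008),('aux',-.056,.008)):
  for lo,hi in((-.026,-.015),(-.005,.005),(.014,.024)):
    m=(abs(L[...,1]-y)<w)&(L[...,0]>lo)&(L[...,0]<hi)&(D>0); print(nm,lo,m.sum(),np.round(np.median(P[m][:,2]),4))
```

```text
mains -0.026 35 0.075
mains -0.005 31 0.0656
mains 0.014 27 0.0658
lamp -0.026 17 0.0727
lamp -0.005 17 0.0649
lamp 0.014 17 0.0664
aux -0.026 10 0.0667
aux -0.005 10 0.0659
aux 0.014 20 0.0719
```

View pics/scene3.png

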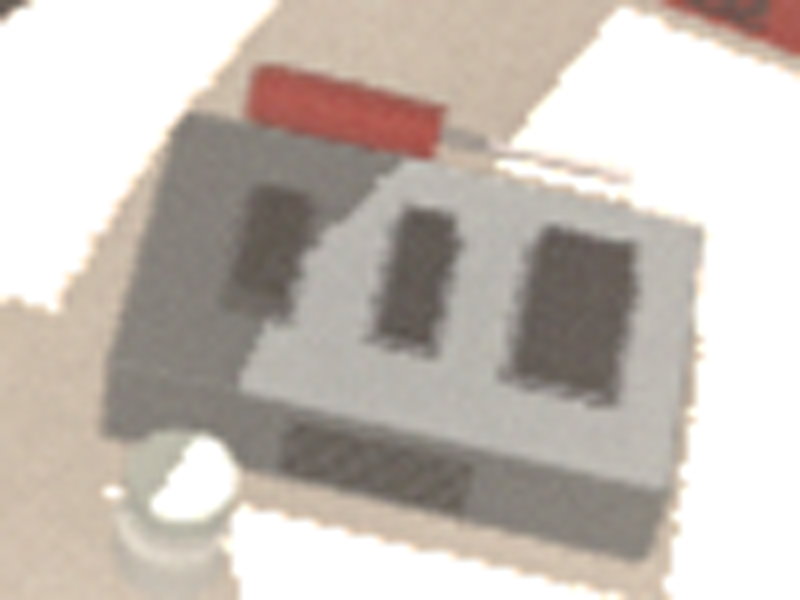

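Request:
{"api": "carry_out", "payload": {
  "commands": [
    {"delta_pos":[-0.0035,-0.2167,0],"delta_rot":[0,0,0.394],"claw":0},
    {"delta_pos":[-0.0035,-0.2167,0],"delta_rot":[0,0,0.394],"claw":0},
    {"delta_pos":[-0.0035,-0.2167,0],"delta_rot":[0,0,0.394],"claw":0},
    {"delta_pos":[-0.0035,-0.2167,0],"delta_rot":[0,0,0.394],"claw":0},
    {"delta_pos":[-0.0035,-0.2167,0],"delta_rot":[0,0,0.394],"claw":0},
    {"delta_pos":[-0.0035,-0.2167,0.029],"delta_rot":[0,0,0.394],"claw":0},
    {"delta_pos":[-0.0035,-0.2167,0.029],"delta_rot":[0,0,0.394],"claw":0},
    {"delta_pos":[-0.0035,-0.2167,0.029],"delta_rot":[0,0,0.394],"claw":0}
  ]
}}

```text
time: 6.3
eef_pos: [0.6113, -0.1611, 0.119]
tcp_rot: [0.138, 0.99, -0.001, -0.002]
contact_force: [-0.5, 0.2, 0.6]
opening: -0.001
```

The depth heights confirm the rockers. Mains and lamp now have level far halves (about 66 mm) and raised near halves (73–75 mm), and aux is unchanged. In the crop the rockers are at (275,245) aux, (415,280) lamp and (580,315) mains. Next I check the alignment over the shutter.

Run:
```python
from h import *
go(.6125,-.1535,.068,74.6)
for k,n in enumerate(('scene','top')):
    im,D=ctrl.read_camera(n); u,v=proj(n,[.6,-.18,.04]); u,v=int(u),int(v)
    c=im[v-38:v+37,u-50:u+50]; cv2.imwrite(f'pics/{n}4.png',cv2.resize(np.clip(c[...,::-1].astype(int)*1.8,0,255).astype(np.uint8),(800,600),interpolation=cv2.INTER_CUBIC))
    if k==0:
        for p in ([.6125,-.1535,.044],[.6113,-.1585,.1]):
            q=proj(n,p); print(((q[0]-u+50)*8,(q[1]-v+38)*8))
go(.6125,-.1535,.068,74.6)
```

```text
dpos [0.0008 0.0078 0.051 ] drot [-0.0029 -0.0027 -0.0072] rows 1.2380126054131197 F [-0.47  0.22  0.58] t 6.3 op -0.001036801800803028 eef [ 0.6113 -0.1611  0.119 ]
(np.float64(449.98818202962343), np.float64(342.72369828377555))
(np.float64(425.8105838986585), np.float64(244.43814630110091))
dpos [0.0021 0.0061 0.0535] drot [-0.0034  0.0018 -0.0044] rows 1.2935318273073209 F [ 1.23 -0.54 -0.28] t 6.4 op -0.005451645551398293 eef [ 0.6128 -0.1598  0.1216]
```

View pics/scene4.png

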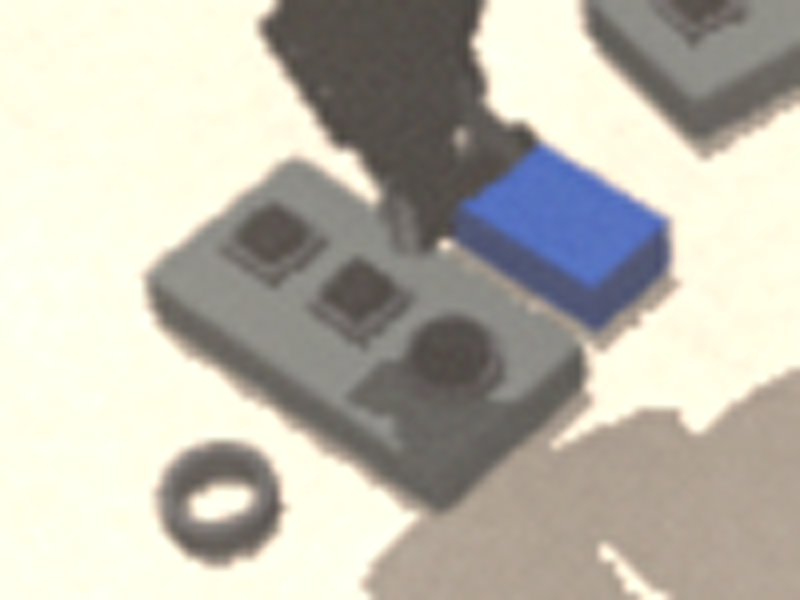

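The projected target (450,343) lands on the button at (452,346). I'll settle just above it.

Request:
{"api": "carry_out", "payload": {
  "commands": [
    {"delta_pos":[0.002,0.0061,0],"delta_rot":[-0.003,0,-0.004],"claw":0},
    {"delta_pos":[0.002,0.0061,0],"delta_rot":[-0.003,0,-0.004],"claw":0},
    {"delta_pos":[0.002,0.0061,0.025],"delta_rot":[-0.003,0,-0.004],"claw":0},
    {"delta_pos":[0.002,0.0061,0.045],"delta_rot":[-0.003,0,-0.004],"claw":0},
    {"delta_pos":[0.002,0.0061,0.052],"delta_rot":[-0.003,0,-0.004],"claw":0},
    {"delta_pos":[0.002,0.0061,0.052],"delta_rot":[-0.003,0,-0.004],"claw":0},
    {"delta_pos":[0.002,0.0061,0.052],"delta_rot":[-0.003,0,-0.004],"claw":0}
  ]
}}

```text
time: 6.98
eef_pos: [0.6129, -0.153, 0.0701]
tcp_rot: [0.134, 0.991, -0.0, 0.001]
contact_force: [-0.1, -1.0, 1.2]
opening: 0.001
```

```bash
python3 -c "
from h import *
go(.6125,-.1535,.054,74.6)"
```

```text
dpos [ 0.0003 -0.0006  0.0161] drot [-0.0005  0.0021  0.0007] rows 0.3861978893088839 F [-0.1  -1.02  1.2 ] t 6.9833 op 0.0007234554731230068 eef [ 0.6129 -0.153   0.0701]
```

Request:
{"api": "carry_out", "payload": {
  "commands": [
    {"delta_pos":[0,0,0.006],"delta_rot":[0,0,0],"claw":0},
    {"delta_pos":[0,0,0.01],"delta_rot":[0,0,0],"claw":0},
    {"delta_pos":[0,0,0.012],"delta_rot":[0,0,0],"claw":0},
    {"delta_pos":[0,0,0.014],"delta_rot":[0,0,0],"claw":0},
    {"delta_pos":[0,0,0.016],"delta_rot":[0,0,0],"claw":0},
    {"delta_pos":[0,0,0.017],"delta_rot":[0,0,0],"claw":0},
    {"delta_pos":[0,0,0.0175],"delta_rot":[0,0,0],"claw":0},
    {"delta_pos":[0,0,0.0175],"delta_rot":[0,0,0],"claw":0}
  ]
}}

```text
time: 7.65
eef_pos: [0.6139, -0.1532, 0.055]
tcp_rot: [0.134, 0.991, -0.0, 0.002]
contact_force: [-2.1, 2.0, 9.5]
opening: 0.001
```

Request:
{"api": "carry_out", "payload": {
  "commands": [
    {"delta_pos":[0,0,0.0025],"delta_rot":[0,0,0],"claw":0},
    {"delta_pos":[0,0,0.003],"delta_rot":[0,0,0],"claw":0},
    {"delta_pos":[0,0,0.003],"delta_rot":[0,0,0],"claw":0}
  ]
}}

```text
time: 7.9
eef_pos: [0.614, -0.1532, 0.0549]
tcp_rot: [0.133, 0.991, -0.0, 0.001]
contact_force: [-6.3, 2.4, 14.0]
opening: 0.005
```

Request:
{"api": "carry_out", "payload": {
  "commands": [
    {"delta_pos":[0,0,-0.006],"delta_rot":[0,0,0],"claw":0},
    {"delta_pos":[0,0,-0.015],"delta_rot":[0,0,0],"claw":0},
    {"delta_pos":[0,0,-0.03],"delta_rot":[0,0,0],"claw":0},
    {"delta_pos":[0,0,-0.06],"delta_rot":[0,0,0],"claw":0},
    {"delta_pos":[0,0,-0.1],"delta_rot":[0,0,0],"claw":0},
    {"delta_pos":[0,0,-0.13],"delta_rot":[0,0,0],"claw":0},
    {"delta_pos":[0,0,-0.15],"delta_rot":[0,0,0],"claw":0},
    {"delta_pos":[0,0,-0.15],"delta_rot":[0,0,0],"claw":0}
  ]
}}

```text
time: 8.57
eef_pos: [0.6164, -0.1543, 0.2117]
tcp_rot: [0.133, 0.991, -0.002, 0.006]
contact_force: [0.4, -0.8, 0.5]
opening: 0.001
```

Run:
```python
from h import *
im,D=ctrl.read_camera('scene'); cv2.imwrite('pics/scene5.png',cv2.resize(im[...,::-1],(800,600),interpolation=cv2.INTER_CUBIC))
P=cloud('scene',D); c0=np.array([.537,.2585]);a=np.radians(7)
def ax(a): ex=np.array([np.cos(a),np.sin(a)]); return np.stack([ex,[-ex[1],ex[0]]],1)
L=(P[...,:2]-c0)@ax(a)
for nm,y,w in(('mains',.06,.014),('lamp',0,.008),('aux',-.056,.008)):
    print(nm,[np.round(np.median(P[(abs(L[...,1]-y)<w)&(L[...,0]>lo)&(L[...,0]<hi)&(D>0)][:,2]),4) for lo,hi in((-.026,-.015),(.014,.024))])
L=(P[...,:2]-[.5985,-.2045])@ax(np.radians(-15.4))
for nm,y in(('shutter',.052),('mid',0),('end',-.05)):
    m=(np.hypot(L[...,0],L[...,1]-y)<.008)&(P[...,2]<.08)&(D>0); print(nm,np.round(np.median(P[m][:,2]),4))
m=((P[...,2]>.02)&(P[...,2]<.05)&(D>0)&(np.hypot(P[...,0]-.6,P[...,1]+.18)<.2)).astype(np.uint8)
k,l,st,ce=cv2.connectedComponentsWithStats(m)
for j in range(1,k):
    if st[j,4]>150: print(cv2.minAreaRect(P[l==j][:,:2].astype(np.float32)))
go(.61,-.153,.2,74.6)
```

```text
mains [np.float64(0.074), np.float64(0.066)]
lamp [np.float64(0.0737), np.float64(0.0656)]
aux [np.float64(0.0662), np.float64(0.0723)]
shutter 0.0455
mid 0.0458
end 0.0436
((0.5214763879776001, -0.15761056542396545), (0.09273418039083481, 0.052748970687389374), 74.68497467041016)
((0.6011292338371277, -0.20474238693714142), (0.17245422303676605, 0.09317443519830704), 74.95735168457031)
dpos [ 0.0052 -0.0006  0.0083] drot [-0.0014  0.0077  0.001 ] rows 0.2366627103508371 F [-0.18  0.22  0.42] t 8.6167 op 0.0030209965928884516 eef [ 0.6152 -0.1538  0.2084]
```

View pics/scene5.png

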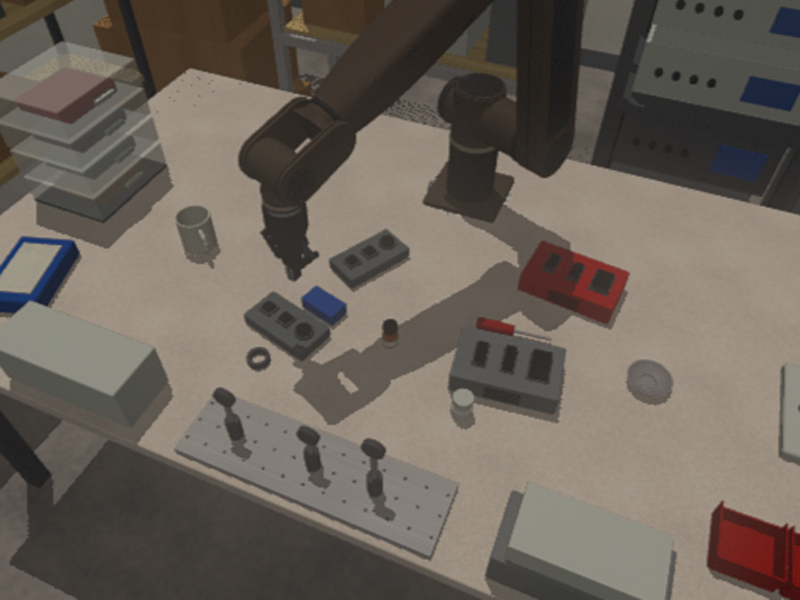

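The scene view shows the arm clear at (290,250), the pad at (287,325) and the unit at (507,367), both where they were. The button is back up, and nothing else has moved. Handing in.

```bash
python3 -c "
from plant import ctrl
print(ctrl.sign_off())"
```

```text
the job is handed in; nothing more can be done
None
```

The picture sequence is done in the order asked, and I handed the job in at about 8.6 s of the 42 s allowed.

- **Rockers:** I pressed the mains rocker and then the lamp rocker on the grey unit down to their stops. At each stop the height held while the force rose to about 15 N and 13 N. Depth readings afterwards showed both far halves level at about 66 mm and both near halves raised at about 74 mm. The outer auxiliary rocker was still off.
- **Shutter:** I then pressed the round button on the right-hand pad down until the fingertips were at 38 mm, its fully-down height, with 14 N against the stop. I let it go and it came back up to about 45 mm.
- **Everything else:** Both square keys read as up. The pad measured within about 1 mm and 0.4° of its first pose, which is within measurement noise. The last picture shows the loose things where they were and the arm touching nothing.

No check failed or disagreed.

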